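Set the label printer's roll guides to a new roll

ROBOT

A 7-joint arm with a two-finger parallel gripper is mounted at the origin on the work surface. World frame = base frame: x ahead of the robot, y to its left, z up, the work surface at z = 0. Lengths are in m, angles in rad, forces in N, time in s.
With the tool pointing down it reaches from about 0.35 to 0.9 m from the base axis. Payload 8.1 kg.
Tool frame: the origin (TCP) lies between the finger pads; the fingertips stand ctrl.tcp_to_tips ahead of it and the grasp point (between the pads) lies 8 mm behind it (ctrl.tcp_to_tips is the distance from the TCP to the fingertips, in m); z points along the fingers, y is the direction in which the jaws open and shut (so a half turn about z gives the same grasp; the last joint's range is limited). The gripper opens to 85 mm and grips with 20 to 120 N. Pads are 22 mm wide; open, the fingers measure 114 mm over their backs; the gripper's body (76 mm by 85 mm) begins 54 mm behind the grasp point. The pads swing forward as they close: fully open they stand 13 mm farther back than shut.
Start: joints at [1.15, 0.434, 0.025, 1.573, -0.012, 1.134, -0.075], TCP at [0.195, -0.594, 0.242] pointing down, gripper open.
Joint ranges: [-2.62, 2.62], [-0.44, 2.09], [-1.27, 1.32], [0.08, 2.57], [-1.32, 4.46], [0.12, 2], [-2.74, 2.74]. Speed limits (rad/s): [2.22, 2.22, 3.01, 3.01, 3.14, 3.14, 3.14].

INTERFACE

Orientations are given as a unit quaternion [x, y, z, w].
In Python, from plant import monitor, viewer, workorder, nets, ctrl gives the robot as it stands.
- The arm moves only by the shell command python3 -m jog 'ROWS' [FORCE]. ROWS is JSON, a list of rows, each an object with "gripper": the opening, from 0 (shut) to 1 (fully open); "slide": the shift along the tool's x, y, z normalised to -1 to 1, where 1 is 0.05 m, a list of three; "yaw": the turn about the tool's z normalised to -1 to 1, where 1 is 180 degrees. A call has 1 to 20 rows; each row shifts and turns the commanded pose from where the row before left it, along the tool's axes as they then stand; what a row does not reach is not made up. A row lasts 1/12 s, in which the tool goes at most 41.7 mm and 7.16 degrees, less where a joint would pass 70% of its speed; a pose out of reach is approached as far as the arm can. A call with a number of a shift or a turn outside -1 to 1 is refused whole. A call with a gripper value outside its range is refused whole. The fingers move at their own pace and stop on an object; FORCE is the grip in N (left out, the last holds). Time passes only in rows, so rows that do not move let the fingers close. It gives the time, the measured TCP pose, the force and the opening at its end, in the units of the state.
- monitor.read_state(): the state, without advancing time (a new reading comes with each control period).
- viewer.camera(name): name is "side" or "top" or "wrist"; returns (picture, depth): 420x560x3 uint8, red, green, blue; 420x560 float32, m along the optical axis (not along the pixel's ray), 0 where there is no reading.
- viewer.get_calibration(name): a dict with "mtx" (3x3 intrinsics, pixels), "eye" and "attitude" of the camera in the world. Camera axes: x right, y down, z forward; pixel columns grow to the right and rows downward; lengths in m; the calibration is good to about 2 mm. The wrist camera is an equidistant fisheye: a pixel r from the principal point sees the ray r / f radians off the axis. A picture is of the moment at which its call begins: read the wrist's pose just before it. get_calibration takes no time and is no camera call; for the wrist camera it gives the pose at the moment of the call.
- workorder.finish_job(): hands the job in, once; it reports no verdict.
Trained networks look in the newest picture that a camera, given by its name, has taken for a name from the list of things; names that differ only in an ending like _2 or _b are one class to them, and where a whole thing is asked for, a point or a joint stands for the part that bears it (a point fixed in the world has none). Each returns a list of dicts, best first, with "conf" (0 to 1); they miss things now and then, are a little off and sometimes report something else, mostly with a low value. They report only what shows in the picture. A call takes as long as a camera call. They do not tell look-alikes from the thing itself.
- nets.recognise(label, camera): "uv" ([column, row] in pixels, amid what is visible of it).
The state is a dict: "time_s": time; "q": joint angles; "dq": joint speeds; "effort": joint torques, N m; "tool_pos": TCP position; "tool_rot": TCP orientation; "ft_force": force on the tool from outside, world axes, zero at the start; "wrist_torque": the same for the moment, N m; "width": finger opening in m.
Only numpy, scipy, OpenCV 4.12 (cv2) and the standard library are available. Lean on these libraries where they do the work, as an engineer would, in place of code of your own. Each camera call takes 0.05 s, during which the arm holds its last target. There are 200 camera calls.

TASK

A fresh roll lies loosely in the open order-label printer. Free the lock slide of the roll guides, close the guides until both of them touch the roll without squeezing it hard, then lock them there again and let go. Leave the cups, jug and other things on the counter where they are.

Things in the scene. Friction and masses are not known exactly. Their poses are not given: they have to be found in the camera images.
- printer: Dark grey label printer on the counter, 260 mm long (+x its back, -x its label outlet), 200 mm wide (+y its left), rims 95 mm high. Origin: centre of its underside; z up. Open lid at the back, leaning backward from x = +90 mm, up to 305 mm high. Roll bay x -50 to +98, y -82 to +82 mm, open on top; before it a deck 88 mm high, x -135 to -50 mm, the platen roller across its front end (98 mm high).
- roll: White label roll, 100 mm in diameter, axis along its own and the printer's y, loose on two small rollers in the bay, 0.3 to 0.5 kg; its top is 138 mm over the counter. Its width differs from roll to roll, 46 to 62 mm, and is not given. Origin: on its axis, 88 mm over the counter, 23 to 31 mm from each end face, not always in the middle. Pushed by one guide it slides along the rollers (3 to 7 N).
- guide_right: Right roll guide: upright grey plate, 42 mm wide (x), 8 mm thick, sliding in the printer's y. Axes as the printer's; origin in its inner face at the roll's axis height. The guides are geared: push either and the other moves as far the opposite way, each 22 to 60 mm from the middle. Unlocked both resist with 3 N in all and stay where left; locked the brake adds about 5 to 15 N.
- guide_left: Left roll guide, the mirror image of the right one (its body lies to +y of its inner face).
- tab_right (a point): Centre of the finger tab on top of the right guide: a block 24 mm (printer x) by 12 mm (printer y) by 30 mm high, its top 170 mm over the counter (15 mm above this point), clear above roll and printer: it can be pinched across its 24 mm from above, or pushed. Axes as the printer's; the guide's inner face lies 6 mm to +y of this point.
- tab_left (a point): The same on the left guide; its inner face lies 6 mm to -y of this point.
- lock_knob (a point): Middle of the thumb rib of the guides' lock slide, on the right of the deck: 10 mm (printer x) by 20 mm (printer y) by 18 mm high, its top 110 mm over the counter (9 mm above this point), on a foot 18 by 24 mm, 4 mm high. Axes as the printer's. It slides along the printer's x: towards the outlet (-x) frees the guides, towards the bay (+x) locks them.
- lock (a joint): Travel of the lock slide: 0 locked, 0.010 m fully free (knob 10 mm nearer to the outlet), with firm stops at both ends. It works a wedge brake on the guides' racks: it sticks when locked and needs up to about 18 N to start, runs lightly when free, and stiffens to about 10 to 15 N over the last 5 mm before it is home. It stays where it is left.
- tamper: Bystander: steel tamper with a dark red handle, 58 mm wide, 94 mm high, standing on a rubber mat. Origin at its foot.
- jug: Bystander: steel milk jug, 86 mm wide, 105 mm high, handle on its +y side. Origin at its foot.
- mug: Bystander: red mug, 80 mm wide, 98 mm high, beside the printer on its left. Origin at its foot.
- cup_a: Bystander: light takeaway cup, 88 mm wide, 112 mm high, in front of the printer's outlet. Origin at its foot.
- cup_b: Bystander: a second takeaway cup of the same kind, in front of the outlet.
- saucer_stack: Bystander: stack of five red saucers, 152 mm wide, 49 mm high. Origin at its foot.
- spare_roll: Bystander: another label roll standing on its end, 100 mm wide, 57 mm high. Origin at its foot.
There are look-alikes about, which are no part of the job. Leave any pink or yellow look-alike of the roll alone.

How it is judged:
On the way, in this order (a step that is already met when the one before it is completed fails the run):
1. the lock slide is fully free (value of joint lock above 0.0085 m), for 0.1 s.
2. with the lock free, the guides have been closed on the roll from both sides (each inner face within 1.5 mm of the roll's end face) (value of joint lock above 0.0085 m and y of roll_left_c0 in the frame of guide_left above -0.0115 m and y of roll_right_c0 in the frame of guide_right below 0.0115 m), for 0.1 s.
At the end, for the whole second after the job is handed in: The lock is home (within 2 mm of locked), each guide's inner face is within 1.5 mm of the roll's end face, neither presses on it with more than 12 N, the roll lies square on its rollers, and everything is at rest (value of joint lock below 0.002 m and y of roll_left_c0 in the frame of guide_left above -0.0115 m and y of roll_right_c0 in the frame of guide_right below 0.0115 m and contact force between each of guide_left, guide_right and roll below 12 N and linear speed of roll below 0.03 m/s and linear speed of guide_left below 0.05 m/s and z of roll in the frame of printer below 0.0905 m and angle between the y axis of roll and the y axis of printer, either way round below 0.06 rad); the robot touches nothing.
It fails at once if a guide squeezes the roll with more than 25 N (contact force between any of guide_left, guide_right and roll above 25 N).
It fails at once if a cup, jug, mug, tamper, saucer stack or spare roll is moved by more than 30 mm (distance of any of tamper, jug, mug, cup_a, cup_b, saucer_stack, spare_roll from where it was at the start of the episode above 0.03 m).
It also fails if it takes over 58 s, if anything falls off the work surface, if the arm or the gripper's body presses on something with over 40 N, if the wrist force passes 120 N, or if a joint passes its speed limit or range.

## Working session

There is one attempt and no reset: what is moved stays moved. The work goes in short steps, Python scripts to look and compute and a shell command to move; the robot and the scene stay as the last step left them, time stands still between calls to the robot, and variables do not carry over. Pictures are saved under pics/ and viewed, about 8 in all and at most 12, crops included, and the job is handed in when it is done.

```bash
mkdir -p pics; ls; cat > h.py <<'E'
import numpy as np, cv2
from scipy.spatial.transform import Rotation as R
from plant import monitor, viewer, workorder, nets, ctrl
def cal(n):
    c=viewer.get_calibration(n); A=np.array(c["attitude"],float)
    A=A if A.shape==(3,3) else R.from_quat(A).as_matrix()
    return np.array(c["mtx"]),np.array(c["eye"]),A
def cloud(n,d):
    K,e,A=cal(n); v,u=np.mgrid[:d.shape[0],:d.shape[1]]
    P=np.stack([(u-K[0,2])/K[0,0]*d,(v-K[1,2])/K[1,1]*d,d],-1)
    return P@A.T+e
def proj(n,p):
    K,e,A=cal(n); c=(np.asarray(p)-e)@A; return (K@(c/c[...,2:]).T).T[...,:2] if c.ndim>1 else (K@(c/c[2]))[:2]
def save(f,im): cv2.imwrite('pics/'+f,im[...,::-1])
E
python3 - <<'E'
from h import *
ims=[]
for n in ('side','top'):
    im,d=viewer.camera(n); np.savez('/tmp/'+n,im=im,d=d); C=cloud(n,d); ims.append(im)
    print(n,viewer.get_calibration(n))
    for l in ('printer','roll','lock_knob','tab_right','tab_left','guide_right','guide_left'):
        for r in nets.recognise(l,n)[:3]:
            u,v=map(int,r['uv']); print(l,r['conf'],u,v,C[v,u].round(3))
save('side.png',ims[0]);save('top.png',ims[1])
s=monitor.read_state();print(s, ctrl.tcp_to_tips)
E
```

```text
pics
side {'mtx': array([[434.41766706,   0.        , 282.23120015],
       [  0.        , 434.41766706, 211.11480771],
       [  0.        ,   0.        ,   1.        ]]), 'eye': array([-0.25796492,  0.77301822,  0.9097461 ]), 'attitude': array([-0.33198845,  0.82724741, -0.42481956,  0.1580308 ])}
printer 0.68 291 204 [ 0.503 -0.106  0.092]
roll 0.91 270 211 [0.493 0.002 0.125]
roll 0.77 276 325 [0.203 0.278 0.081]
roll 0.67 235 297 [0.348 0.279 0.068]
lock_knob 0.59 252 234 [0.48  0.092 0.094]
lock_knob 0.2 263 191 [ 0.568 -0.042  0.142]
tab_right 0.61 279 217 [ 0.461 -0.004  0.116]
tab_right 0.4 128 277 [0.621 0.426 0.055]
tab_left 0.6 263 192 [ 0.568 -0.042  0.138]
guide_right 0.59 284 215 [ 0.455 -0.02   0.118]
guide_left 0.48 264 189 [ 0.568 -0.046  0.148]
top {'mtx': array([[510.26354748,   0.        , 275.18346996],
       [  0.        , 510.26354748, 209.33659582],
       [  0.        ,   0.        ,   1.        ]]), 'eye': array([ 0.36279015, -0.03693362,  1.40022048]), 'attitude': array([ 0.71696905, -0.69613848,  0.02742507, -0.02438162])}
printer 0.62 304 189 [ 0.513 -0
[... 512 characters left out ...]
 'q': array([ 1.15041442,  0.43451197,  0.02497552,  1.57316576, -0.01162332,
        1.13398684, -0.07511904]), 'dq': array([-1.88500656e-03, -5.78171487e-04,  1.74461717e-03,  5.26448558e-04,
       -9.34063005e-06, -1.21282174e-03, -1.56361130e-03]), 'effort': array([ 4.19180424e-04, -6.70220017e+01,  1.02378007e+00, -3.16552126e+01,
        1.54476415e-02,  1.99016460e-03,  3.44509044e-05]), 'tool_pos': array([ 0.19529527, -0.59373983,  0.24232837]), 'tool_rot': array([9.87410583e-01, 1.58178191e-01, 1.78400546e-05, 3.32558689e-05]), 'ft_force': array([ 0.58669861,  0.40009758, -0.2583199 ]), 'wrist_torque': array([0.00178899, 0.07269429, 0.04176085]), 'width': 0.08552194780452055} 0.011
```

```bash
python3 - <<'E'
from h import *
a=np.load('/tmp/top.npz')['im'][110:270,180:380]
save('topc.png',cv2.resize(a,None,fx=4,fy=3.75,interpolation=3)[:600])
E
```

```text
(no output)
```

View pics/top.png

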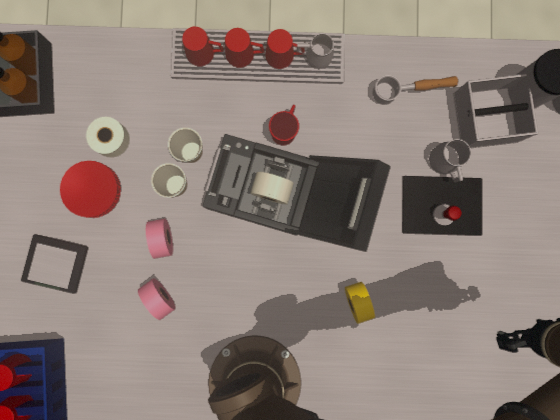

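View pics/side.png

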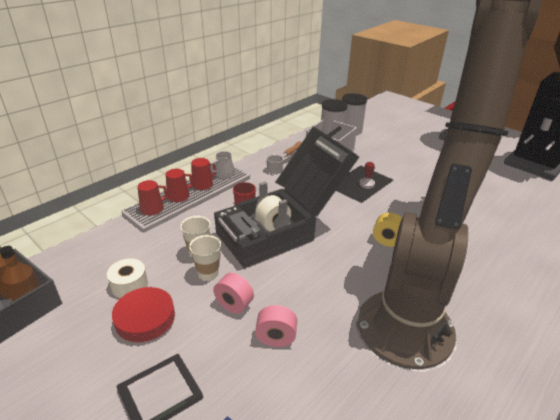

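View pics/topc.png

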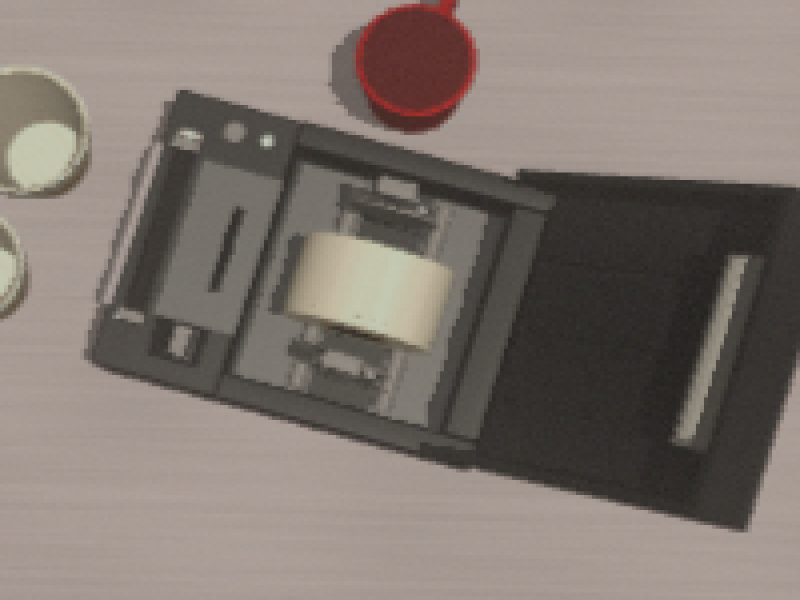

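The overhead view shows the printer with its outlet to the left (the world +y side). The lock knob is at about (225,201), the right tab at (265,206) and the left tab at (279,160). The mug is close on the left side, and the pink and yellow rolls are the look-alikes. Next I'll fit the printer frame.

```bash
python3 - <<'E'
from h import *
z=np.load('/tmp/top.npz'); C=cloud('top',z['d']); 
v,u=np.mgrid[:420,:560]
roi=(u>195)&(u<312)&(v>130)&(v<240)
m=roi&(C[...,2]>.085)&(C[...,2]<.104)
# drop mug: red
im=z['im'].astype(int); m&=(abs(im[...,0]-im[...,1])<25)
P=C[m][:,:2]; 
n,l,st,ce=cv2.connectedComponentsWithStats(m.astype(np.uint8)); k=1+st[1:,4].argmax(); P=C[l==k][:,:2]
r=cv2.minAreaRect((P*1000).astype(np.float32)); print('rect',r, cv2.boxPoints(r))
def comp(mask,name):
    n,l,st,ce=cv2.connectedComponentsWithStats(mask.astype(np.uint8))
    for i in range(1,n):
        if st[i,4]>=4: Q=C[l==i]; print(name,st[i],Q.mean(0).round(4),Q.min(0).round(3),Q.max(0).round(3))
comp(roi&(C[...,2]>.155)&(C[...,2]<.18)&(u<290),'tab')
comp((u>215)&(u<235)&(v>193)&(v<210)&(C[...,2]>.103)&(C[...,2]<.12),'knob')
th=np.deg2rad(-103.3);ex=np.array([np.cos(th),np.sin(th)]);ey=np.array([-np.sin(th),np.cos(th)])
rm=(im[...,0]>130)&(u>250)&(u<296)&(v>170)&(v<200)&(C[...,2]>.1)&(C[...,2]<.15)
Q=C[rm]; print('roll',Q.mean(0),np.percentile(Q[:,:2]@ey,[1,99]),np.percentile(Q[:,:2]@ex,[1,99]))
L=(u>285)&(u<400)&(v>140)&(v<260)&(C[...,2]>.2); print('lid',C[L].min(0),C[L].max(0))
E
```

```text
rect ((524.798095703125, -3.2079315185546875), (265.7013244628906, 200.23721313476562), 75.307861328125) [[ 394.25885 -106.32212]
 [ 587.9488  -157.10733]
 [ 655.33734   99.90626]
 [ 461.6474   150.69147]]
tab [274 157  11   8  59] [ 0.573  -0.0469  0.1694] [ 0.564 -0.059  0.155] [ 0.581 -0.034  0.176]
tab [260 203  11   8  54] [ 0.4597 -0.0169  0.1695] [ 0.451 -0.028  0.157] [ 0.468 -0.004  0.175]
knob [222 197   6   8  34] [0.4764 0.0872 0.1096] [0.467 0.082 0.103] [0.485 0.094 0.113]
roll [ 0.51430167 -0.03183653  0.12977623] [0.47961986 0.53540601] [-0.13330363 -0.04097125]
lid [ 0.35929097 -0.29523767  0.20000567] [ 0.57950236 -0.03693362  1.40022048]
```

```bash
python3 -m jog '[{"gripper":0.6,"slide":[0,0,-0.8],"yaw":0.035},{"gripper":0.6,"slide":[0,0,-0.8],"yaw":0.035},{"gripper":0.6,"slide":[0,0,-0.8],"yaw":0.035},{"gripper":0.6,"slide":[0,0,-0.6],"yaw":0.035},{"gripper":0.6,"slide":[0,0,0],"yaw":0.035},{"gripper":0.6,"slide":[0,0,0],"yaw":0}]' 20
```

```text
time_s: 1.3
tool_pos: [0.1956, -0.5944, 0.3946]
tool_rot: [0.993, -0.118, 0.001, 0.002]
ft_force: [0.2, 0.4, -0.4]
width: 0.0514
```

```bash
python3 -m jog '[{"gripper":0.6,"slide":[0.1,-0.7,0],"yaw":0.0065},{"gripper":0.6,"slide":[0.1,-0.73,0],"yaw":0},{"gripper":0.6,"slide":[0.1,-0.73,0],"yaw":0},{"gripper":0.6,"slide":[0.1,-0.73,0],"yaw":0},{"gripper":0.6,"slide":[0.1,-0.73,0],"yaw":0},{"gripper":0.6,"slide":[0.1,-0.73,0],"yaw":0},{"gripper":0.6,"slide":[0.1,-0.73,0],"yaw":0},{"gripper":0.6,"slide":[0.1,-0.73,0],"yaw":0},{"gripper":0.6,"slide":[0.1,-0.73,0],"yaw":0},{"gripper":0.6,"slide":[0.1,-0.73,0],"yaw":0},{"gripper":0.6,"slide":[0.1,-0.73,0],"yaw":0},{"gripper":0.6,"slide":[0.1,-0.73,0],"yaw":0},{"gripper":0.6,"slide":[0.1,-0.73,0],"yaw":0},{"gripper":0.6,"slide":[0.1,-0.73,0],"yaw":0},{"gripper":0.6,"slide":[0.1,-0.73,0],"yaw":0},{"gripper":0.6,"slide":[0.1,-0.73,0],"yaw":0},{"gripper":0.6,"slide":[0.1,-0.73,0],"yaw":0},{"gripper":0.6,"slide":[0.1,-0.73,0],"yaw":0},{"gripper":0.6,"slide":[0.1,-0.7,0],"yaw":0},{"gripper":0.6,"slide":[0,0,0],"yaw":0}]'
```

```text
time_s: 2.97
tool_pos: [0.4595, 0.0583, 0.391]
tool_rot: [0.993, -0.12, -0.001, -0.002]
ft_force: [-1.0, 0.4, 0.9]
width: 0.0512
```

```bash
cat >> h.py <<'E'
def wcloud():
    K,e,A=cal('wrist'); im,d=viewer.camera('wrist')
    v,u=np.mgrid[:d.shape[0],:d.shape[1]]
    pt=np.stack([u,v],-1).reshape(-1,1,2).astype(float)
    xy=cv2.fisheye.undistortPoints(pt,K,np.zeros(4)).reshape(*d.shape,2)
    P=np.dstack([xy*d[...,None],d])
    return im,d,P@A.T+e
E
python3 - <<'E'
from h import *
print(cal('wrist'))
im,d,C=wcloud(); np.savez('/tmp/w1',im=im,d=d,C=C)
for l in ('lock_knob','tab_right','tab_left','roll'):
    for r in nets.recognise(l,'wrist')[:3]:
        u,v=map(int,r['uv']); print(l,r['conf'],u,v,C[v,u].round(3))
save('w1.png',im)
s=monitor.read_state(); print(s['tool_pos'],R.from_quat(s['tool_rot']).as_matrix().round(3))
E
```

```text
(array([[325.1922621 ,   0.        , 284.27043361],
       [  0.        , 325.1922621 , 214.84362362],
       [  0.        ,   0.        ,   1.        ]]), array([0.54184097, 0.03765095, 0.52163425]), array([[-0.2363438 , -0.91741571, -0.32014063],
       [-0.97166638,  0.22231185,  0.0802614 ],
       [-0.00246202,  0.33003917, -0.94396403]]))
lock_knob 0.57 258 161 [0.481 0.088 0.111]
tab_right 0.7 342 158 [ 0.466 -0.014  0.142]
tab_left 0.96 344 67 [ 0.571 -0.037  0.153]
tab_left 0.31 341 113 [ 0.519 -0.024  0.138]
roll 0.92 483 250 [ 0.251 -0.241  0.084]
roll 0.73 176 242 [0.393 0.242 0.094]
roll 0.66 229 323 [0.456 0.085 0.402]
[0.45866694 0.05008949 0.3916702 ] [[ 0.968 -0.25  -0.001]
 [-0.25  -0.968 -0.001]
 [-0.001  0.001 -1.   ]]
```

View pics/w1.png

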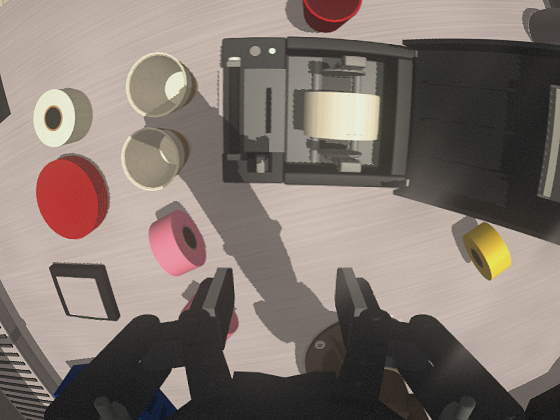

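The wrist view shows the knob at (262,161), the right tab at (347,165) and the left tab at (352,63), with the roll between the guides. I'll refine these positions from the cloud.

```bash
python3 - <<'E'
from h import *
z=np.load('/tmp/w1.npz');C=z['C'];im=z['im'].astype(int)
a=np.deg2rad(-14.7);ey=np.array([np.cos(a),np.sin(a)]);ex=np.array([np.sin(a),-np.cos(a)])
def rep(name,m):
    n,l,st,ce=cv2.connectedComponentsWithStats(m.astype(np.uint8))
    for i in range(1,n):
        if st[i,4]<8: continue
        Q=C[l==i]; px,py=Q[:,:2]@ex,Q[:,:2]@ey
        cx,cy=np.ptp(px)/2+px.min(),np.ptp(py)/2+py.min(); w=cx*ex+cy*ey
        print(name,st[i],'z',np.median(Q[:,2]).round(4),'x',px.min().round(4),px.max().round(4),'y',py.min().round(4),py.max().round(4),'mid',w.round(4))
v,u=np.mgrid[:420,:560]; Z=C[...,2]
rep('knob',(u>245)&(u<280)&(v>145)&(v<182)&(Z>.102)&(Z<.118))
rep('tab',(u>320)&(u<390)&(v>40)&(v<190)&(Z>.16)&(Z<.18))
rep('rim',(u>220)&(u<415)&(v>34)&(v<190)&(Z>.088)&(Z<.104))
rep('roll',(u>290)&(u<390)&(v>80)&(v<150)&(Z>.11)&(Z<.145)&(im[...,0]>150))
s=monitor.read_state(); p=s['tool_pos']; T=R.from_quat(s['tool_rot']).as_matrix(); print(p,np.degrees(np.arctan2(T[1,0],T[0,0])))
E
```

```text
knob [256 156   9  17 133] z 0.1092 x -0.2101 -0.2 y 0.4282 0.4486 mid [0.4761 0.0871]
tab [342  56  24  13 258] z 0.1693 x -0.1133 -0.0882 y 0.5607 0.5727 mid [ 0.5737 -0.0464]
tab [338 160  23  12 244] z 0.169 x -0.113 -0.0888 y 0.4439 0.4558 mid [ 0.4607 -0.0166]
rim [ 283   37  132  152 5802] z 0.0942 x -0.175 0.0022 y 0.4074 0.6086 mid [ 0.5133 -0.0453]
rim [237  44   6   4   9] z 0.0885 x -0.2381 -0.2314 y 0.5935 0.5977 mid [0.6357 0.0759]
rim [248  45  12  12  87] z 0.0892 x -0.2234 -0.209 y 0.5808 0.5959 mid [0.624  0.0598]
rim [267  46  12  12  47] z 0.0889 x -0.1987 -0.1845 y 0.5794 0.5945 mid [0.6164 0.0364]
rim [226  49   4   6   8] z 0.0885 x -0.2525 -0.2486 y 0.5843 0.5914 mid [0.6322 0.0932]
rim [ 221   55   23  106 1385] z 0.0939 x -0.2595 -0.2293 y 0.4405 0.5829 mid [0.557  0.1066]
rim [ 241   64   44  112 2134] z 0.0886 x -0.2323 -0.1753 y 0.4202 0.5699 mid [0.5305 0.0715]
rim [221  67   5  19  42] z 0.09 x -0.2587 -0.2534 y 0.5423 0.5669 mid [0.6014 0.1069]
rim [319  69  11   4  21] z 0.0969 x -0.1307 -0.1187 y 0.5609 0.5638 mid [ 0.5756 -0.0221]
rim [336  72  18  
[... 234 characters left out ...]
 [0.526  0.0155]
rim [317 150  10   5  25] z 0.0976 x -0.1304 -0.1186 y 0.4529 0.456 mid [0.4712 0.0051]
rim [328 152  33   5  64] z 0.0971 x -0.117 -0.0722 y 0.4522 0.4559 mid [ 0.4632 -0.0237]
rim [235 168  15  14  50] z 0.0884 x -0.2409 -0.2213 y 0.4114 0.4297 mid [0.4654 0.1168]
rim [272 172   7   7  10] z 0.0883 x -0.1899 -0.1818 y 0.416 0.4245 mid [0.4536 0.0732]
rim [226 176   7   6  12] z 0.0882 x -0.2537 -0.2451 y 0.411 0.4183 mid [0.4644 0.136 ]
rim [246 178   5   5   8] z 0.0884 x -0.2256 -0.2201 y 0.4099 0.4158 mid [0.4559 0.1108]
roll [ 308   92   71   49 3149] z 0.1327 x -0.1452 -0.0556 y 0.4763 0.5335 mid [ 0.5138 -0.031 ]
[0.45866694 0.05008949 0.3916702 ] -14.475809702676516
```

```bash
python3 -m jog '[{"gripper":0.4,"slide":[0.15,-0.4,0],"yaw":0.001},{"gripper":0.4,"slide":[0,-0.4,0],"yaw":0},{"gripper":0.4,"slide":[0,0,0.6],"yaw":0},{"gripper":0.4,"slide":[0,0,0.6],"yaw":0},{"gripper":0.4,"slide":[0,0,0.6],"yaw":0},{"gripper":0.4,"slide":[0,0,0.6],"yaw":0},{"gripper":0.4,"slide":[0,0,0.6],"yaw":0},{"gripper":0.4,"slide":[0,0,0.6],"yaw":0},{"gripper":0.4,"slide":[0,0,0.6],"yaw":0},{"gripper":0.4,"slide":[0,0,0.6],"yaw":0},{"gripper":0.4,"slide":[0,0,0],"yaw":0},{"gripper":0.4,"slide":[0,0,0],"yaw":0},{"gripper":0.4,"slide":[0,0,0],"yaw":0}]'
cat >> h.py <<'E'
_a=np.deg2rad(-14.7);EY=np.array([np.cos(_a),np.sin(_a)]);EX=np.array([np.sin(_a),-np.cos(_a)])
def st():
    s=monitor.read_state(); p=s['tool_pos']; f=s['ft_force']; T=R.from_quat(s['tool_rot']).as_matrix()
    print('t',s['time_s'],'px %.4f py %.4f z %.4f'%(p[:2]@EX,p[:2]@EY,p[2]),'F px %.1f py %.1f z %.1f'%(f[:2]@EX,f[:2]@EY,f[2]),'yaw %.2f'%np.degrees(np.arctan2(T[1,0],T[0,0])),'w %.4f'%s['width'])
E
python3 -c "from h import *;st()"
```

```text
time_s: 4.3
tool_pos: [0.4772, 0.0879, 0.1538]
tool_rot: [0.992, -0.128, 0.001, -0.0]
ft_force: [1.3, 1.1, 1.2]
width: 0.0341
t 4.3 px -0.2061 py 0.4393 z 0.1538 F px -1.4 py 0.9 z 1.2 yaw -14.68 w 0.0341
```

```bash
python3 -m jog '[{"gripper":0.4,"slide":[0,0.02,0.4],"yaw":0},{"gripper":0.4,"slide":[0,0,0.4],"yaw":0},{"gripper":0.4,"slide":[0,0,0.12],"yaw":0},{"gripper":0.4,"slide":[0,0,0],"yaw":0},{"gripper":0,"slide":[0,0,0],"yaw":0},{"gripper":0,"slide":[0,0,0],"yaw":0},{"gripper":0,"slide":[0,0,0],"yaw":0},{"gripper":0,"slide":[0,0,0],"yaw":0},{"gripper":0,"slide":[0,0,0],"yaw":0},{"gripper":0,"slide":[0,0,0],"yaw":0}]' 60;python3 -c "from h import *;st()"
```

```text
time_s: 5.13
tool_pos: [0.4772, 0.0877, 0.108]
tool_rot: [0.992, -0.127, 0.001, -0.0]
ft_force: [-1.1, 0.3, 6.8]
width: 0.0078
t 5.1333 px -0.2060 py 0.4393 z 0.1080 F px -0.0 py -1.1 z 6.8 yaw -14.65 w 0.0078
```

```bash
python3 -m jog '[{"gripper":0,"slide":[0,-0.05,0],"yaw":0},{"gripper":0,"slide":[0,-0.05,0],"yaw":0},{"gripper":0,"slide":[0,-0.05,0],"yaw":0},{"gripper":0,"slide":[0,-0.05,0],"yaw":0},{"gripper":0,"slide":[0,0,0],"yaw":0},{"gripper":0,"slide":[0,0,0],"yaw":0}]';python3 -c "from h import *;st()"
```

```text
time_s: 5.63
tool_pos: [0.4797, 0.097, 0.108]
tool_rot: [0.992, -0.128, 0.001, -0.0]
ft_force: [-1.2, -1.1, 7.6]
width: 0.0081
t 5.6333 px -0.2156 py 0.4393 z 0.1080 F px 1.3 py -0.9 z 7.6 yaw -14.66 w 0.0081
```

```bash
python3 -m jog '[{"gripper":0,"slide":[0,-0.02,0],"yaw":0},{"gripper":0,"slide":[0,-0.02,0],"yaw":0},{"gripper":0,"slide":[0,0,0],"yaw":0},{"gripper":0,"slide":[0,0,0],"yaw":0}]';python3 -c "from h import *;st()"
```

```text
time_s: 5.97
tool_pos: [0.4798, 0.0975, 0.108]
tool_rot: [0.992, -0.128, 0.001, 0.001]
ft_force: [-1.6, -6.2, 10.8]
width: 0.0082
t 5.9667 px -0.2161 py 0.4393 z 0.1080 F px 6.4 py 0.0 z 10.8 yaw -14.72 w 0.0082
```

```bash
python3 -m jog '[{"gripper":0,"slide":[0,0.03,0],"yaw":0},{"gripper":0.3,"slide":[0,0,0],"yaw":0},{"gripper":0.3,"slide":[0,0,0],"yaw":0},{"gripper":0.3,"slide":[0,0,0],"yaw":0},{"gripper":0.3,"slide":[0,0,-0.5],"yaw":0},{"gripper":0.6,"slide":[0,0,-0.8],"yaw":0},{"gripper":0.6,"slide":[0,0,-0.8],"yaw":0},{"gripper":0.6,"slide":[0.1,0.76,0],"yaw":0},{"gripper":0.6,"slide":[0.11,0.76,0],"yaw":0},{"gripper":0.6,"slide":[0,0.76,0],"yaw":0},{"gripper":0.6,"slide":[0,0,0],"yaw":0},{"gripper":0.6,"slide":[0,0,0],"yaw":0},{"gripper":0.6,"slide":[0,0,0],"yaw":0}]' 20;python3 - <<'E'
from h import *
st()
im,d=viewer.camera('top');C=cloud('top',d)
v,u=np.mgrid[:420,:560]
m=(u>212)&(u<235)&(v>190)&(v<212)&(C[...,2]>.103)&(C[...,2]<.12)
print('knob',m.sum(),C[m].mean(0),C[m][:,:2].mean(0)@EX)
E
```

```text
time_s: 7.05
tool_pos: [0.4604, -0.0148, 0.2115]
tool_rot: [0.992, -0.127, 0.0, -0.0]
ft_force: [1.4, 0.2, 0.2]
width: 0.0514
t 7.05 px -0.1025 py 0.4491 z 0.2115 F px -0.6 py 1.3 z 0.2 yaw -14.65 w 0.0514
knob 33 [0.47876353 0.09687924 0.11038588] -0.2151982199293566
```

The knob has moved 9.9 mm, so the lock is free. Next I'll pinch the right tab.

```bash
python3 -m jog '[{"gripper":0.6,"slide":[0.02,0.03,0.5],"yaw":0},{"gripper":0.6,"slide":[0,0,0.5],"yaw":0},{"gripper":0.6,"slide":[0,0,0.1],"yaw":0},{"gripper":0.6,"slide":[0,0,0],"yaw":0},{"gripper":0.2,"slide":[0,0,0],"yaw":0},{"gripper":0.2,"slide":[0,0,0],"yaw":0},{"gripper":0.2,"slide":[0,0,0],"yaw":0},{"gripper":0.2,"slide":[0,0,0],"yaw":0},{"gripper":0.2,"slide":[0,0,0],"yaw":0}]' 25;python3 -c "from h import *;st()"
```

```text
time_s: 7.85
tool_pos: [0.4615, -0.0168, 0.1574]
tool_rot: [0.992, -0.127, 0.001, -0.0]
ft_force: [-2.0, 2.6, 6.2]
width: 0.0253
t 7.85 px -0.1009 py 0.4507 z 0.1574 F px -2.0 py -2.6 z 6.2 yaw -14.64 w 0.0253
```

```bash
python3 -m jog '[{"gripper":0.2,"slide":[0.04,0,0],"yaw":0},{"gripper":0.2,"slide":[0.04,0,0],"yaw":0},{"gripper":0.2,"slide":[0.04,0,0],"yaw":0},{"gripper":0.2,"slide":[0.04,0,0],"yaw":0},{"gripper":0.2,"slide":[0.04,0,0],"yaw":0},{"gripper":0.2,"slide":[0.04,0,0],"yaw":0},{"gripper":0.2,"slide":[0.04,0,0],"yaw":0},{"gripper":0.2,"slide":[0.04,0,0],"yaw":0},{"gripper":0.2,"slide":[0,0,0],"yaw":0}]';python3 -c "from h import *;st()"; python3 -m jog '[{"gripper":0.2,"slide":[0.02,0,0],"yaw":0},{"gripper":0.2,"slide":[0.02,0,0],"yaw":0},{"gripper":0.2,"slide":[0,0,0],"yaw":0}]';python3 - <<'E'
from h import *
st()
im,d=viewer.camera('top');C=cloud('top',d); v,u=np.mgrid[:420,:560]; save('t2.png',cv2.resize(im[140:230,240:300],None,fx=8,fy=6.6,interpolation=3))
m=(u>265)&(u<295)&(v>150)&(v<180)&(C[...,2]>.155)&(C[...,2]<.18); Q=C[m][:,:2]@EY
print('ltab',m.sum(),C[m].mean(0),Q.min(),Q.max(),'t',monitor.read_state()['time_s'])
rm=(im[...,0].astype(int)>130)&(u>250)&(u<296)&(v>165)&(v<200)&(C[...,2]>.1)&(C[...,2]<.145)
print('roll',np.percentile(C[rm][:,:2]@EY,[1,99]))
E
```

```text
time_s: 8.6
tool_pos: [0.4771, -0.0209, 0.1574]
tool_rot: [0.992, -0.127, 0.001, -0.0]
ft_force: [-2.2, 1.1, 7.9]
width: 0.0255
t 8.6 px -0.1008 py 0.4668 z 0.1574 F px -0.5 py -2.4 z 7.9 yaw -14.64 w 0.0255
time_s: 8.85
tool_pos: [0.4788, -0.0213, 0.1574]
tool_rot: [0.992, -0.127, 0.001, -0.0]
ft_force: [-2.8, 1.0, 6.9]
width: 0.0253
t 8.85 px -0.1008 py 0.4685 z 0.1574 F px -0.3 py -3.0 z 6.9 yaw -14.64 w 0.0253<stdin>:5: RuntimeWarning: Mean of empty slice.
  ret = um.true_divide(
Traceback (most recent call last):
ValueError: zero-size array to reduction operation minimum which has no identity
```

View pics/t2.png

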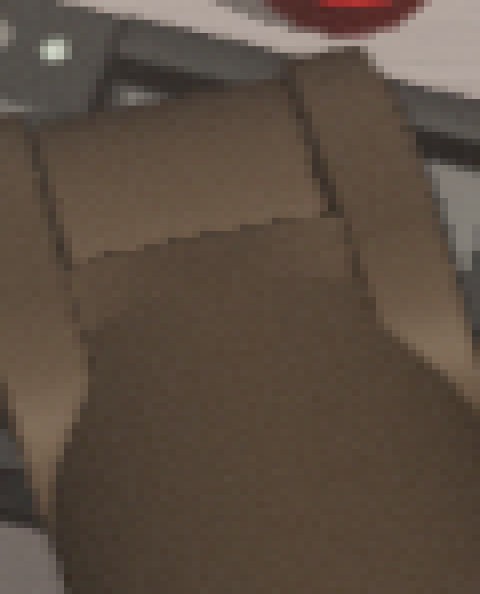

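The overhead view is now blocked by the arm, so I'll use the force readings and the wrist camera.

```bash
cat >> h.py <<'E'
def look(tag):
    im,d,C=wcloud(); save(tag+'.png',im); Z=C[...,2]; X=C[...,:2]@EX; Y=C[...,:2]@EY
    b=(X>-.16)&(X<-.04)
    m=b&(Z>.16)&(Z<.176)&(Y>.51)&(Y<.59)&(X>-.12)&(X<-.082)
    if m.any(): print('ltab n',m.sum(),'inner y',np.percentile(Y[m],[2,98]).round(4),'med z',np.median(Z[m]))
    m=b&(Z>.105)&(Z<.142)&(im[...,0].astype(int)>120)&(Y>.46)&(Y<.56)
    if m.any(): print('roll n',m.sum(),np.percentile(Y[m],[1,99]).round(4))
E
for i in 1 2; do :; done
python3 -m jog '[{"gripper":0.2,"slide":[0.02,0,0],"yaw":0},{"gripper":0.2,"slide":[0,0,0],"yaw":0}]';python3 -c "
from h import *
st();look('w2')"
```

```text
time_s: 9.07
tool_pos: [0.4797, -0.0216, 0.1574]
tool_rot: [0.992, -0.127, 0.001, -0.0]
ft_force: [-2.0, 1.3, 7.8]
width: 0.0256
t 9.0667 px -0.1008 py 0.4694 z 0.1574 F px -0.7 py -2.3 z 7.8 yaw -14.64 w 0.0256
ltab n 2074 inner y [0.543  0.5545] med z 0.16934547301102515
roll n 17267 [0.4774 0.5338]
```

View pics/w2.png

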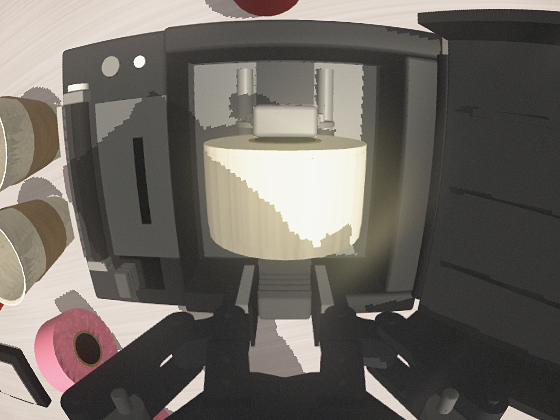

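Both tabs, the roll and the remaining gaps are visible in the wrist view. The left gap is about 9 mm and the right about 3.5 mm. I'll continue in small steps.

```bash
python3 -m jog '[{"gripper":0.2,"slide":[0.02,0,0],"yaw":0},{"gripper":0.2,"slide":[0.02,0,0],"yaw":0},{"gripper":0.2,"slide":[0,0,0],"yaw":0}]' >/dev/null;python3 -c "from h import *;st()"
python3 -m jog '[{"gripper":0.2,"slide":[0.02,0,0],"yaw":0},{"gripper":0.2,"slide":[0,0,0],"yaw":0}]'>/dev/null;python3 -c "from h import *;st()"
python3 -m jog '[{"gripper":0.2,"slide":[0.02,0,0],"yaw":0},{"gripper":0.2,"slide":[0,0,0],"yaw":0}]'>/dev/null;python3 -c "
from h import *
st();look('w3')"
```

```text
t 9.3667 px -0.1008 py 0.4715 z 0.1574 F px -1.2 py -2.9 z 6.7 yaw -14.64 w 0.0256
t 9.5333 px -0.1008 py 0.4723 z 0.1574 F px -0.1 py -2.9 z 7.4 yaw -14.64 w 0.0256
t 9.7 px -0.1008 py 0.4727 z 0.1573 F px -1.2 py -5.6 z 9.3 yaw -14.63 w 0.0253
ltab n 2112 inner y [0.54   0.5516] med z 0.16931760736743776
roll n 16841 [0.4777 0.5341]
```

```bash
for k in 1; do :; done
python3 -m jog '[{"gripper":0.2,"slide":[0.02,0,0],"yaw":0},{"gripper":0.2,"slide":[0,0,0],"yaw":0}]' >/dev/null;python3 -c "from h import *;st()"
python3 -m jog '[{"gripper":0.2,"slide":[0.02,0,0],"yaw":0},{"gripper":0.2,"slide":[0,0,0],"yaw":0}]'>/dev/null;python3 -c "
from h import *
st();look('w4')"
```

```text
t 9.9167 px -0.1008 py 0.4735 z 0.1573 F px 0.5 py -5.9 z 9.4 yaw -14.63 w 0.0253
t 10.0833 px -0.1008 py 0.4746 z 0.1573 F px -0.6 py -5.2 z 8.8 yaw -14.62 w 0.0255
ltab n 2155 inner y [0.5381 0.55  ] med z 0.16931527922451065
roll n 16230 [0.4795 0.5379]
```

```bash

python3 -m jog '[{"gripper":0.2,"slide":[0.012,0,0],"yaw":0},{"gripper":0.2,"slide":[0,0,0],"yaw":0}]' >/dev/null;python3 -c "from h import *;st()"
python3 -m jog '[{"gripper":0.2,"slide":[0.012,0,0],"yaw":0},{"gripper":0.2,"slide":[0,0,0],"yaw":0}]'>/dev/null;python3 -c "
from h import *
st();look('w5')"
```

```text
t 10.3 px -0.1008 py 0.4751 z 0.1573 F px -1.1 py -5.6 z 10.1 yaw -14.62 w 0.0254
t 10.4667 px -0.1008 py 0.4757 z 0.1573 F px -1.7 py -5.8 z 10.3 yaw -14.62 w 0.0254
ltab n 2145 inner y [0.5369 0.5488] med z 0.1692984804213406
roll n 15807 [0.4806 0.537 ]
```

```bash

python3 -m jog '[{"gripper":0.2,"slide":[0.012,0,0],"yaw":0},{"gripper":0.2,"slide":[0,0,0],"yaw":0},{"gripper":0.2,"slide":[0,0,0],"yaw":0}]' >/dev/null;python3 -c "from h import *;st()"
python3 -m jog '[{"gripper":0.2,"slide":[0.012,0,0],"yaw":0},{"gripper":0.2,"slide":[0,0,0],"yaw":0},{"gripper":0.2,"slide":[0,0,0],"yaw":0}]'>/dev/null;python3 -c "
from h import *
st();look('w6')"
```

```text
t 10.7667 px -0.1008 py 0.4758 z 0.1572 F px -1.0 py -8.3 z 11.8 yaw -14.61 w 0.0259
t 11.0167 px -0.1008 py 0.4759 z 0.1572 F px -2.1 py -9.5 z 12.0 yaw -14.61 w 0.0256
ltab n 2150 inner y [0.5368 0.5487] med z 0.16928891305754312
roll n 15785 [0.4806 0.537 ]
```

The tool stalled and the force rose from 5.8 to 9.5 N, so both guides touch the roll. I'll ease off, release and go back to the knob.

```bash

python3 -m jog '[{"gripper":0.2,"slide":[-0.016,0,0],"yaw":0},{"gripper":0.2,"slide":[0,0,0],"yaw":0},{"gripper":0.6,"slide":[0,0,0],"yaw":0},{"gripper":0.6,"slide":[0,0,0],"yaw":0},{"gripper":0.6,"slide":[0,0,0],"yaw":0},{"gripper":0.6,"slide":[0,0,0],"yaw":0},{"gripper":0.6,"slide":[0,0,-0.6],"yaw":0},{"gripper":0.6,"slide":[0,0,-0.6],"yaw":0},{"gripper":0.4,"slide":[-0.25,-0.76,0],"yaw":0},{"gripper":0.4,"slide":[-0.25,-0.76,0],"yaw":0},{"gripper":0.4,"slide":[-0.25,-0.76,0],"yaw":0},{"gripper":0.4,"slide":[0,0,0],"yaw":0},{"gripper":0.4,"slide":[0,0,0],"yaw":0},{"gripper":0.4,"slide":[0,0,0],"yaw":0}]' >/dev/null;python3 - <<'E'
from h import *
st();im,d,C=wcloud();save('w7.png',im);Z=C[...,2];X=C[...,:2]@EX;Y=C[...,:2]@EY
b=(X>-.12)&(X<-.082)
for n,lo,hi in (('R',.455,.495),('L',.52,.57)):
    m=b&(Z>.16)&(Z<.176)&(Y>lo)&(Y<hi); print(n,m.sum(),np.percentile(Y[m],[1,99]).round(4) if m.any() else '')
m=(X>-.16)&(X<-.04)&(Z>.105)&(Z<.142)&(im[...,0].astype(int)>120)&(Y>.46)&(Y<.56); print('roll',np.percentile(Y[m],[1,99]).round(4))
m=(X>-.235)&(X<-.185)&(Y>.42)&(Y<.46)&(Z>.102)&(Z<.118); print('knob',m.sum(),np.percentile(X[m],[1,99]).round(4),np.percentile(Y[m],[1,99]).round(4))
E
```

```text
t 12.2333 px -0.2140 py 0.4391 z 0.2162 F px 1.0 py 0.5 z -0.0 yaw -14.62 w 0.0342
R 731 [0.4684 0.4804]
L 762 [0.5365 0.5489]
roll [0.4755 0.5364]
knob 342 [-0.2201 -0.2107] [0.4293 0.4492]
```

View pics/w7.png

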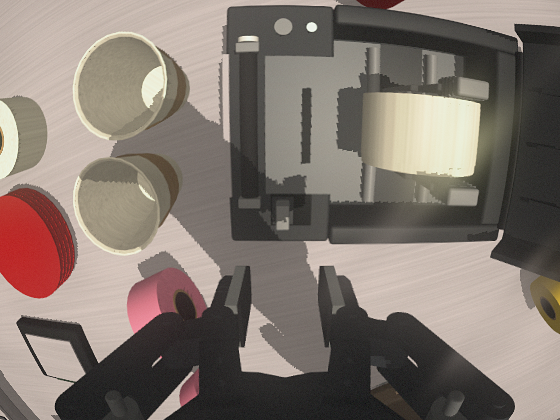

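The wrist view shows the right tab at (463,197) and the left tab at (473,88), both against the roll. Their inner faces are 56.1 mm apart. The knob is at (283,213), free. Now I'll lock it.

```bash

python3 -m jog '[{"gripper":0.35,"slide":[0,-0.025,0.6],"yaw":0},{"gripper":0.35,"slide":[0,0,0.6],"yaw":0},{"gripper":0.35,"slide":[0,0,0.6],"yaw":0},{"gripper":0.35,"slide":[0,0,0.36],"yaw":0},{"gripper":0.35,"slide":[0,0,0],"yaw":0},{"gripper":0.35,"slide":[0,0,0],"yaw":0},{"gripper":0,"slide":[0,0,0],"yaw":0},{"gripper":0,"slide":[0,0,0],"yaw":0},{"gripper":0,"slide":[0,0,0],"yaw":0},{"gripper":0,"slide":[0,0,0],"yaw":0},{"gripper":0,"slide":[0,0,0],"yaw":0}]' 60 >/dev/null;python3 -c "from h import *;st()"
python3 -m jog '[{"gripper":0,"slide":[0,0.04,0],"yaw":0},{"gripper":0,"slide":[0,0.04,0],"yaw":0},{"gripper":0,"slide":[0,0.04,0],"yaw":0},{"gripper":0,"slide":[0,0.04,0],"yaw":0},{"gripper":0,"slide":[0,0.04,0],"yaw":0},{"gripper":0,"slide":[0,0,0],"yaw":0},{"gripper":0,"slide":[0,0,0],"yaw":0}]' >/dev/null;python3 -c "from h import *;st()"
```

```text
t 13.2 px -0.2160 py 0.4402 z 0.1099 F px 2.2 py 0.0 z 8.9 yaw -14.66 w 0.0078
t 13.7833 px -0.2090 py 0.4402 z 0.1099 F px -8.4 py -0.1 z 2.4 yaw -14.55 w 0.0080
```

```bash

python3 -m jog '[{"gripper":0,"slide":[0,0.04,0],"yaw":0},{"gripper":0,"slide":[0,0.04,0],"yaw":0},{"gripper":0,"slide":[0,0,0],"yaw":0},{"gripper":0,"slide":[0,0,0],"yaw":0}]' >/dev/null;python3 -c "from h import *;st()"
python3 -m jog '[{"gripper":0,"slide":[0,0.03,0],"yaw":0},{"gripper":0,"slide":[0,0,0],"yaw":0},{"gripper":0,"slide":[0,0,0],"yaw":0}]' >/dev/null;python3 -c "from h import *;st()"
```

```text
t 14.1167 px -0.2062 py 0.4402 z 0.1099 F px -12.3 py -0.5 z -0.2 yaw -14.50 w 0.0080
t 14.3667 px -0.2056 py 0.4402 z 0.1100 F px -15.2 py 0.2 z -2.1 yaw -14.46 w 0.0081
```

```bash

python3 -m jog '[{"gripper":0,"slide":[0,0.03,0],"yaw":0},{"gripper":0,"slide":[0,0,0],"yaw":0},{"gripper":0,"slide":[0,0,0],"yaw":0}]' >/dev/null;python3 -c "from h import *;st()"
python3 -m jog '[{"gripper":0,"slide":[0,-0.04,0],"yaw":0},{"gripper":0,"slide":[0,-0.04,0],"yaw":0},{"gripper":0,"slide":[0,0,0],"yaw":0}]' >/dev/null;python3 -c "from h import *;st()"
python3 -m jog '[{"gripper":0.3,"slide":[0,0,0],"yaw":0},{"gripper":0.3,"slide":[0,0,0],"yaw":0},{"gripper":0.3,"slide":[0,0,0],"yaw":0},{"gripper":0.3,"slide":[0,0,0],"yaw":0},{"gripper":0.3,"slide":[0,0,-0.4],"yaw":0},{"gripper":0.3,"slide":[0,0,-0.6],"yaw":0},{"gripper":0.3,"slide":[0,0,-0.6],"yaw":0},{"gripper":0.3,"slide":[0,0,-0.6],"yaw":0},{"gripper":0.3,"slide":[0,0,0],"yaw":0},{"gripper":0.3,"slide":[0,0,0],"yaw":0},{"gripper":0.3,"slide":[0,0,0],"yaw":0}]' >/dev/null
python3 - <<'E'
from h import *
st();im,d,C=wcloud();save('w8.png',im);Z=C[...,2];X=C[...,:2]@EX;Y=C[...,:2]@EY
b=(X>-.12)&(X<-.082)
for n,lo,hi in (('R',.455,.495),('L',.52,.57)):
    m=b&(Z>.16)&(Z<.176)&(Y>lo)&(Y<hi); print(n,m.sum(),np.percentile(Y[m],[1,99]).round(4) if m.any() else '')
m=(X>-.16)&(X<-.04)&(Z>.105)&(Z<.145)&(im[...,0].astype(int)>120)&(Y>.46)&(Y<.56); print('roll',np.percentile(Y[m],[1,99]).round(4),'top',np.percentile(Z[m],99))
m=(X>-.235)&(X<-.185)&(Y>.42)&(Y<.46)&(Z>.102)&(Z<.118); print('knob',m.sum(),np.percentile(X[m],[1,99]).round(4),np.percentile(Y[m],[1,99]).round(4))
E
```

```text
t 14.6167 px -0.2055 py 0.4402 z 0.1100 F px -19.5 py -0.4 z -6.2 yaw -14.40 w 0.0077
t 14.8667 px -0.2058 py 0.4401 z 0.1099 F px -6.1 py -0.1 z 4.7 yaw -14.54 w 0.0077
t 15.7833 px -0.2020 py 0.4388 z 0.2179 F px 0.4 py -0.9 z -0.8 yaw -14.67 w 0.0257
R 756 [0.4682 0.48  ]
L 773 [0.5371 0.5491]
roll [0.4766 0.5366] top 0.13888566976629207
knob 371 [-0.2106 -0.2002] [0.429  0.4492]
```

View pics/w8.png

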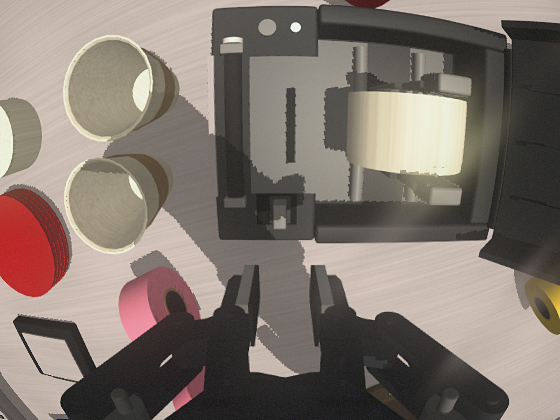

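The knob is home: it moved back 10 mm to its starting position and the stop was felt at 19 N. I'll do one closer check of the gaps from over the roll.

```bash

python3 -m jog '[{"gripper":0.3,"slide":[-0.4,0.5,0],"yaw":0},{"gripper":0.3,"slide":[-0.4,0.75,0],"yaw":0},{"gripper":0.3,"slide":[-0.4,0.75,0],"yaw":0},{"gripper":0.3,"slide":[0,0,0],"yaw":0},{"gripper":0.3,"slide":[0,0,0],"yaw":0},{"gripper":0.3,"slide":[0,0,0],"yaw":0},{"gripper":0.3,"slide":[0,0,0],"yaw":0}]' >/dev/null
python3 - <<'E'
from h import *
st();im,d,C=wcloud();Z=C[...,2];X=C[...,:2]@EX;Y=C[...,:2]@EY
b=(X>-.108)&(X<-.094)
for n,lo,hi in (('R',.455,.495),('L',.52,.57)):
    m=b&(Z>.16)&(Z<.176)&(Y>lo)&(Y<hi); print(n,m.sum(),np.percentile(Y[m],[1,99]).round(4) if m.any() else '')
m=b&(Z>.13)&(Z<.1385)&(Y>.46)&(Y<.56); print('roll',m.sum(),np.percentile(Y[m],[1,99]).round(4))
m=(X>-.14)&(X<-.06)&(Y>.44)&(Y<.57)&(Z>.08)&(Z<.18); v,u=np.where(m)
c=im[max(v.min()-15,0):v.max()+15,u.min()-15:u.max()+15]; k=min(780/c.shape[1],580/c.shape[0]); save('w9.png',cv2.resize(c,None,fx=k,fy=k,interpolation=3)); print(k)
E
```

```text
t 16.4167 px -0.1048 py 0.3802 z 0.2180 F px 0.1 py -0.1 z 0.1 yaw -14.59 w 0.0257
R 566 [0.4672 0.4788]
L 0 
roll 1704 [0.482  0.5359]
4.957264957264957
```

View pics/w9.png

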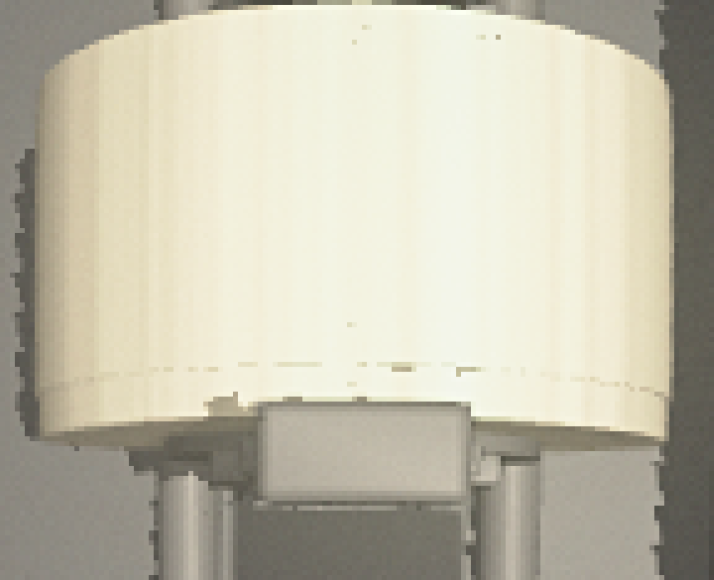

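```bash

python3 -m jog '[{"gripper":0.3,"slide":[0.5,0,0],"yaw":0},{"gripper":0.3,"slide":[0.5,0,0],"yaw":0},{"gripper":0.3,"slide":[0,0,0],"yaw":0},{"gripper":0.3,"slide":[0,0,0],"yaw":0},{"gripper":0.3,"slide":[0,0,0],"yaw":0},{"gripper":0.3,"slide":[0,0,0],"yaw":0}]' >/dev/null
python3 - <<'E'
from h import *
st();im,d,C=wcloud();Z=C[...,2];X=C[...,:2]@EX+.101;Y=C[...,:2]@EY
b=abs(X)<.009
for n,lo,hi in (('R',.455,.495),('L',.52,.57)):
    m=b&(Z>.162)&(Z<.176)&(Y>lo)&(Y<hi); print(n,m.sum(),np.percentile(Y[m],[1,99]).round(4) if m.any() else '')
for s in (-1,1):
    m=(X*s>.014)&(X*s<.022)&(Z>.126)&(Z<.1385)&(Y>.46)&(Y<.56); print('roll',s,m.sum(),np.percentile(Y[m],[1,99]).round(4))
m=(abs(X)<.06)&(Y>.43)&(Y<.59)&(Z>.08)&(Z<.18); v,u=np.where(m)
c=im[max(v.min()-5,0):v.max()+5,u.min()-5:u.max()+5]; k=min(780/c.shape[1],580/c.shape[0]); save('w10.png',cv2.resize(c,None,fx=k,fy=k,interpolation=3))
E
```

```text
t 16.9667 px -0.1045 py 0.4291 z 0.2180 F px -0.9 py -0.5 z -0.1 yaw -14.57 w 0.0257
R 700 [0.4676 0.4794]
L 754 [0.5367 0.5487]
roll -1 995 [0.4804 0.536 ]
roll 1 987 [0.4804 0.5358]
```

View pics/w10.png

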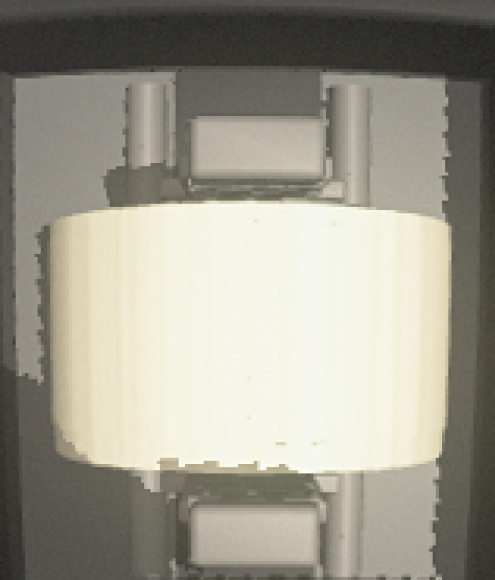

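```bash
python3 -c "
from h import *
st();print(workorder.finish_job())"
```

```text
t 17.0167 px -0.1043 py 0.4291 z 0.2181 F px -0.4 py 0.1 z -0.1 yaw -14.59 w 0.0255
the job is handed in; nothing more can be done
None
```

The guides are closed on the roll and locked again, and the job was handed in at about 17 s of the 58 s allowed. No verdict was reported.

- **Freeing the lock:** I pinched the knob and slid it 9.9 mm towards the outlet, to its stop.
- **Closing the guides:** I pulled the right tab in until it stalled. The force rose from about 6 N while pushing the roll to 9.5 N, so both guides were touching. I then eased off and let go.
- **Locking:** I pushed the knob back about 10 mm to its stop, at 19 N. The camera puts it where it was at the start, to within about 0.5 mm.

**Last checks**
- **Gaps:** The wrist camera measured about 1.0 mm on the right and 0.7 mm on the left, inside the 1.5 mm limit. These readings are near the camera's resolution.
- **Disagreement:** Two similar wrist views put the guides 56.1 mm apart before locking and 57.1 mm after. I took this as mostly measurement noise, but each guide could have backed off by up to about 0.5 mm.
- **Roll:** It sits square, with its top at about 139 mm against the 138 mm given.
- **Contact:** The gripper was clear of everything and the wrist force was near zero.
- **Bystanders:** I did not measure them again at the end. I saw no contact with them, and the two cups look undisturbed in the later wrist pictures.

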